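Sort the glue-up forceps by their ratchets

TASK

After a glue-up two steel locking forceps lie on the restorer's bench: one is ratcheted shut with its jaws together, the other stands open with its jaws apart. Lay the shut one flat on the floor of the oblong wooden tray, and the open one flat on the floor of the round wooden dish, ready for the next job. Set them down, do not drop or throw them; either may go first.

Things in the scene. Friction and masses are not known exactly. Their poses are not given: they have to be found in the camera images.
- shut_forceps_pivot (a point): Steel locking forceps with two finger rings, ratcheted SHUT: jaws together, 154 mm long, 62 mm wide over the rings. Legs 8 mm thick; jaws reach 62 mm ahead of the pivot, rings 92 mm behind. Grip across the pivot boss, an upright cylinder 18 mm in diameter, 16 mm high. 70 g. Point: boss centre, 8 mm above the surface below; x towards the jaws, y across (close the fingers along y), z up.
- open_forceps_pivot (a point): Steel locking forceps standing OPEN (stiff pivot): jaw tips 33 mm apart, 101 mm wide over the rings. Legs 8 mm thick; jaws reach 62 mm ahead of the pivot, rings 92 mm behind. Grip across the pivot boss, an upright cylinder 18 mm in diameter, 16 mm high. 70 g. Point: boss centre, 8 mm above the surface below; x towards the jaws, y across (close the fingers along y), z up.
- oblong_tray_floor (a point): Oblong mahogany tray for shut forceps, 240 x 150 mm outside (228 x 138 mm inside), 16 mm high in all, with a 6 mm rim and a flat cork-lined floor 7 mm above the table. Fixed to the table. This point is the centre of the floor's upper face; x runs along the long side, z up.
- round_dish_floor (a point): Round mahogany dish for open forceps, 236 mm in diameter outside (224 mm inside), 16 mm high in all, with a 6 mm rim and a flat cork-lined floor 7 mm above the table. Fixed to the table. This point is the centre of the floor's upper face; x has no visible mark; z up.
Mind the look-alikes: they are no part of the job. What is shaped like the part that bears round_dish_floor but white is not meant.

How it is judged:
At the end, for the whole second after the job is handed in: Shut forceps on the oblong tray's floor, open forceps on the round dish's floor, both flat (within 3 degrees), at rest, no part on a rim: pivots at most 3 mm above resting height, within 80 mm of the centre (across the tray: 60 mm) (x of shut_forceps_pivot in the frame of oblong_tray_floor between -0.08 and 0.08 m and y of shut_forceps_pivot in the frame of oblong_tray_floor between -0.06 and 0.06 m and z of shut_forceps_pivot in the frame of oblong_tray_floor between 0.002 and 0.011 m and angle between each of shut_forceps_pivot, open_forceps_pivot's own z axis and vertical below 0.05 rad and x of open_forceps_pivot in the frame of round_dish_floor between -0.08 and 0.08 m and y of open_forceps_pivot in the frame of round_dish_floor between -0.08 and 0.08 m and z of open_forceps_pivot in the frame of round_dish_floor between 0.002 and 0.011 m and linear speed of each of shut_forceps, open_forceps below 0.02 m/s and angular speed of each of shut_forceps, open_forceps below 0.2 rad/s); the robot touches nothing.
It fails at once if the shut forceps are dropped or thrown (faster than 0.7 m/s while not held, a fall of about 25 mm) (linear speed of shut_forceps above 0.7 m/s and contact force between the fingers and shut_forceps below 0.05 N).
It fails at once if the open forceps are dropped or thrown (faster than 0.7 m/s while not held, a fall of about 25 mm) (linear speed of open_forceps above 0.7 m/s and contact force between the fingers and open_forceps below 0.05 N).
It also fails if it takes over 58 s, if anything falls off the work surface, if the arm or the gripper's body presses on something with over 40 N, if the wrist force passes 120 N, or if a joint passes its speed limit or range.

ROBOT

A 6-joint arm with a two-finger parallel gripper is mounted at the origin on the work surface. World frame = base frame: x ahead of the robot, y to its left, z up, the work surface at z = 0. Lengths are in m, angles in rad, forces in N, time in s.
With the tool pointing down it reaches from about 0.35 to 0.8 m from the base axis. Payload 7.3 kg.
Tool frame: the origin (TCP) lies at the very end of the fingers, on their centre line; the grasp point (between the pads) lies 19 mm behind it; z points along the fingers, y is the line along which they close (so a half turn about z gives the same grasp; the last joint's range is limited). The gripper opens to 85 mm and grips with 20 to 120 N. Pads are 22 mm wide; open, the fingers measure 114 mm over their backs; the gripper's body (76 mm by 85 mm) begins 54 mm behind the grasp point. The pads swing forward as they close: fully open they stand 13 mm farther back than shut.
Start: joints at [-1.323, 0.342, 1.524, -0, 1.275, -0.146], TCP at [0.201, -0.485, 0.231] pointing down, gripper open.
Joint ranges: [-2.53, 2.53], [-0.77, 2.02], [0.04, 2.7], [-1, 4.14], [0.28, 2.66], [-3.11, 3.11]. Speed limits (rad/s): [2.57, 2.57, 3.14, 3.14, 3.14, 3.14].

INTERFACE

Orientations are given as a unit quaternion [w, x, y, z].
In Python, from rig import env gives the robot as it stands.
- The arm moves only by the shell command python3 -m pendant 'ROWS' [OPENING] [FORCE]. ROWS is JSON, a list that holds one entry, the list of rows, each a list of 6 numbers: the shift along the tool's x, y, z as a fraction of full scale, then the turn, a rotation vector about the tool's x, y, z as a fraction of full scale. In form: [[[dx, dy, dz, ax, ay, az], ...]]. A call has 1 to 20 rows; each row shifts and turns the commanded pose from where the row before left it, along the tool's axes as they then stand; what a row does not reach is not made up. Full scale, the value 1, is 1 m for a shift and 45 degrees for a turn. A row lasts 1/10 s, in which the tool goes at most 50 mm and 8.59 degrees, less where a joint would pass 70% of its speed; a pose out of reach is approached as far as the arm can. A call with a number of a shift or a turn outside -1 to 1 is refused whole. A call with a gripper value outside its range is refused whole. OPENING is the gripper command: -1 is fully open, 1 is shut, values between are in proportion, set as the call begins (- or left out, the last holds). The fingers move at their own pace and stop on an object; FORCE is the grip in N (left out, the last holds). Time passes only in rows, so rows that do not move let the fingers close. It gives the time, the measured TCP pose, the force, the opening and the grip force at its end, in the units of the state.
- env.read_state(): the state, without advancing time (a new reading comes with each control period).
- env.read_camera(name): name is "scene" or "top" or "wrist"; returns a dict with "image" (400x640x3 uint8, red, green, blue), "fx", "fy", "cx", "cy" (pixels), "T" (4x4, takes a point from camera to world coordinates); the wrist camera has in their place "mount" (4x4, takes a point from camera to tool coordinates, whose origin is the TCP and whose axes are the flange's). Camera axes: x right, y up, looking along -z (the intrinsics and any distortion apply to the point x, -y, -z); pixel columns grow to the right and rows downward; lengths in m; the calibration is good to about 2 mm. A picture is of the moment at which its call begins: read the wrist's pose just before it. There is no depth.
- env.finish_job(): hands the job in; it is judged then, once.
The state is a dict: "time_s": time; "q": joint angles; "joint_vel": joint speeds; "joint_torque": joint torques, N m; "tool_pos": TCP position; "tcp_rot": TCP orientation; "force": force on the tool from outside, world axes, zero at the start; "torque": the same for the moment, N m; "grip_width": finger opening in m; "gripper_force": force on a finger pad.
Only numpy, scipy, OpenCV 4.12 (cv2) and the standard library are available. Lean on these libraries where they do the work, as an engineer would, in place of code of your own. Each camera call takes 0.05 s, during which the arm holds its last target. There are 200 camera calls.

## Working session

There is one attempt and no reset: what is moved stays moved. The work goes in short steps, Python scripts to look and compute and a shell command to move; the robot and the scene stay as the last step left them, time stands still between calls to the robot, and variables do not carry over. Pictures are saved under pics/ and viewed, at most 10 in all, crops included, and the job is handed in when it is done.

```bash
mkdir -p pics; cat > h.py <<'E'
import numpy as np, cv2
from rig import env
from scipy.spatial.transform import Rotation as R
def snap(n,f):
    c=env.read_camera(n); cv2.imwrite(f'pics/{f}.png',c['image'][:,:,::-1]); return c
def px2w(c,u,v,z,T=None):
    T=np.array(c['T']) if T is None else T
    d=T[:3,:3]@np.array([(u-c['cx'])/c['fx'],-(v-c['cy'])/c['fy'],-1]); o=T[:3,3]
    return o+d*(z-o[2])/d[2]
E
python3 - <<'E'
from h import *
c=snap('top','top1'); print({k:v for k,v in c.items() if k!='image'})
snap('scene','scene1')
s=env.read_state(); print(s)
E
```

```text
{'fx': 500.5600508481938, 'fy': 500.5600508481938, 'cx': 330.200717325697, 'cy': 201.9816810102849, 'T': array([[-0.02873363,  0.99835235, -0.04966853,  0.32745978],
       [-0.99952925, -0.02816185,  0.01217367,  0.01768885],
       [ 0.01075485,  0.04999494,  0.99869156,  1.55634715],
       [ 0.        ,  0.        ,  0.        ,  1.        ]])}
{'time_s': 0.1, 'q': array([-1.32301261e+00,  3.42673107e-01,  1.52492641e+00, -7.35153821e-06,
        1.27538984e+00, -1.45981287e-01]), 'joint_vel': array([ 0.00060991, -0.00145936, -0.0005989 , -0.00051937, -0.00017843,
       -0.00024306]), 'joint_torque': array([ 2.30976853e-03, -4.34446800e+01, -2.46490717e+01, -8.75856290e-05,
        4.69682695e-03,  3.40466295e-07]), 'tool_pos': array([ 0.2013649 , -0.48446156,  0.23068332]), 'tcp_rot': array([-6.97267446e-04,  9.80680717e-01,  1.95614018e-01, -3.90428042e-05]), 'force': array([-0.51920615, -0.16868096,  0.22934923]), 'torque': array([-0.00747947, -0.00208852,  0.01357628]), 'gripper_force': 0.0, 'grip_width': 0.08559841344561674}
```

View pics/top1.png

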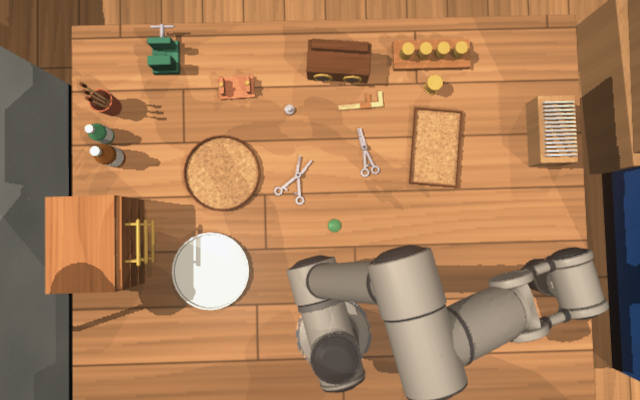

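View pics/scene1.png

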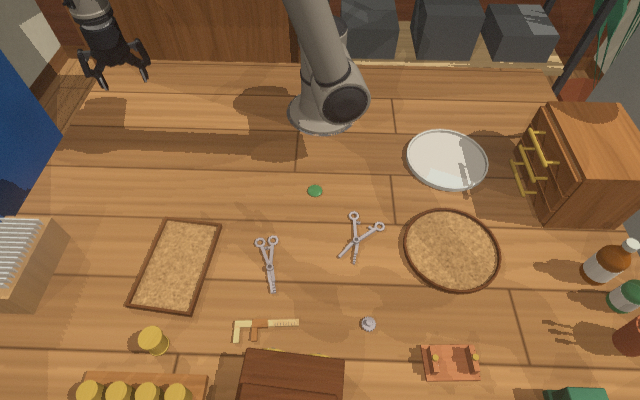

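The top view shows the dish at about (222,173), the tray at (436,148), the open forceps at about (297,180) and the shut forceps at about (367,150). The white decoy is at (211,271). I'll enlarge the forceps.

```bash
python3 - <<'E'
from h import *
a=cv2.imread('pics/top1.png')[115:215,265:395]
cv2.imwrite('pics/crop.png',cv2.resize(a,None,fx=6,fy=6,interpolation=cv2.INTER_CUBIC))
b=cv2.imread('pics/scene1.png')[200:300,250:390]
E
```

```text
(no output)
```

View pics/crop.png

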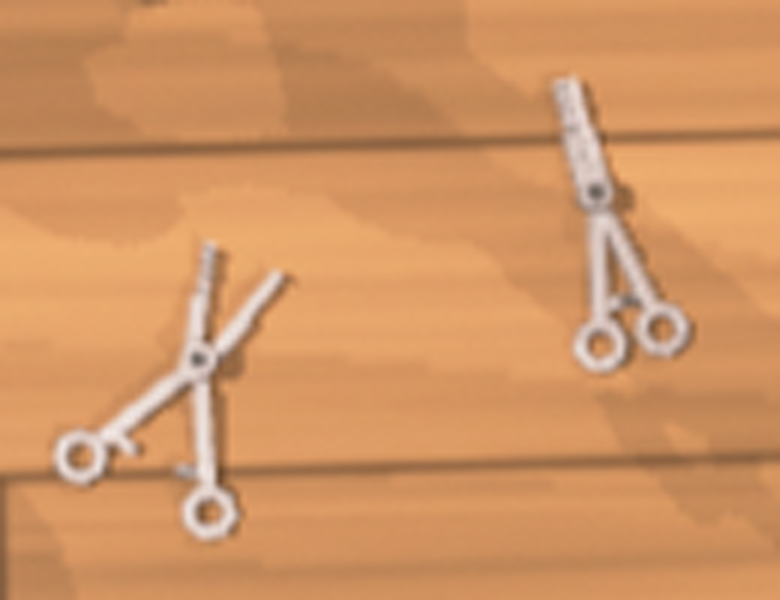

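The crop shows the open boss at (199,358) with rings at (81,457) and (210,512). The shut boss is at (596,191), with rings at (601,346) and (663,329) and the jaw tip at (566,80).

```bash
python3 - <<'E'
from h import *
c=env.read_camera('top')
f=lambda u,v,z: px2w(c,265+(u+.5)/6-.5,115+(v+.5)/6-.5,z)
for n,b,r1,r2,j in [('shut',(596,191),(601,346),(663,329),(566,80)),('open',(199,358),(81,457),(210,512),(249,257))]:
    B=f(*b,.016); r=(f(*r1,.008)+f(*r2,.008))/2; J=f(*j,.008)
    d=J-r; print(n,B.round(4),'yaw',np.degrees(np.arctan2(d[1],d[0])).round(1),'from boss',np.degrees(np.arctan2(*(B-r)[1::-1])).round(1),np.linalg.norm(d), np.linalg.norm(B-r))
P=[px2w(c,*p,.016) for p in [(414,107),(462,110),(457,187),(410,183)]]
print('tray',np.mean(P,0).round(4),'dir',np.degrees(np.arctan2(*(P[0]-P[3])[1::-1])),np.degrees(np.arctan2(*(P[1]-P[2])[1::-1])))
print('dish',px2w(c,222.3,173,.016))
s=env.read_state();print(R.from_quat(s['tcp_rot'],scalar_first=True).as_matrix().round(3))
E
```

```text
shut [ 0.5736 -0.1106  0.016 ] yaw 12.5 from boss 12.6 0.13873733803780597 0.07790592442029673
open [0.4926 0.0966 0.016 ] yaw -25.9 from boss -24.9 0.1295509126875117 0.0709111941566573
tray [ 0.567  -0.3338  0.016 ] dir -5.111140059571106 -6.085792222785356
dish [0.50287466 0.32889304 0.016     ]
[[ 0.923  0.384 -0.   ]
 [ 0.384 -0.923  0.001]
 [ 0.    -0.001 -1.   ]]
```

```bash
python3 -m pendant '[[[0,0,0,0,0,0.112],[0,0,0,0,0,0.112],[0.0342,-0.0219,0.006,0,0,0],[0.0342,-0.0219,0.006,0,0,0],[0.0342,-0.0219,0.006,0,0,0],[0.0342,-0.0219,0.006,0,0,0],[0.0342,-0.0219,0.006,0,0,0],[0.0342,-0.0219,0.006,0,0,0],[0.0342,-0.0219,0.006,0,0,0],[0.0342,-0.0219,0.006,0,0,0],[0.0342,-0.0219,0.006,0,0,0],[0.0342,-0.0219,0.006,0,0,0],[0.0342,-0.0219,0.006,0,0,0],[0.0342,-0.0219,0.006,0,0,0],[0.0342,-0.0219,0.006,0,0,0],[0,0,0,0,0,0],[0,0,0,0,0,0],[0,0,0,0,0,0]]]' -1 60
cat >> h.py <<'E'
def wrist(f=None):
    s=env.read_state(); c=env.read_camera('wrist')
    W=np.eye(4); W[:3,:3]=R.from_quat(s['tcp_rot'],scalar_first=True).as_matrix(); W[:3,3]=s['tool_pos']
    if f: cv2.imwrite(f'pics/{f}.png',c['image'][:,:,::-1])
    return c,W@np.array(c['mount']),s
E
python3 - <<'E'
from h import *
c,T,s=wrist('w1'); print(s['time_s'],s['tool_pos'],R.from_quat(s['tcp_rot'],scalar_first=True).as_matrix().round(3)); np.savez('w1.npz',T=T,k=[c['fx'],c['fy'],c['cx'],c['cy']])
E
```

```text
time_s: 1.95
tool_pos: [0.5734, -0.1113, 0.1532]
tcp_rot: [0.0, 0.994, 0.109, -0.0]
force: [0.0, -0.0, -0.5]
grip_width: 0.0853
gripper_force: 0.0
1.95 [ 0.57344727 -0.11128958  0.15318179] [[ 0.976  0.216 -0.001]
 [ 0.216 -0.976 -0.   ]
 [-0.001  0.    -1.   ]]
```

View pics/w1.png

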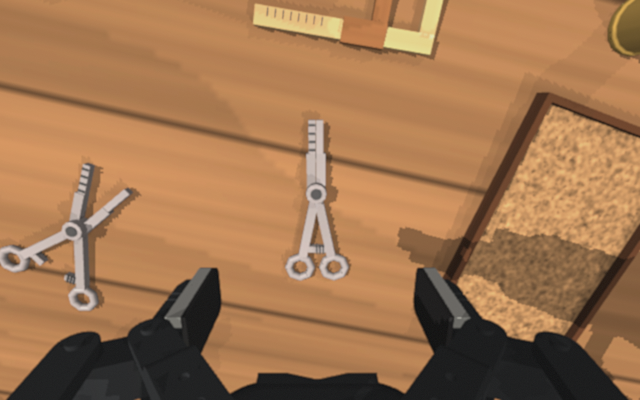

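The shut boss is at (316,193), its rings at (300,267) and (334,266), and its jaw tip at (316,121), so the yaw is good. The open boss is at (73,231), with rings at (14,259) and (83,298).

```bash
python3 - <<'E'
from h import *
d=np.load('w1.npz');T=d['T'];c=dict(zip(['fx','fy','cx','cy'],d['k']))
f=lambda u,v,z: px2w(c,u,v,z,T)
for n,b,r1,r2,j in [('shut',(316,193.5),(300,267),(334,266),(316,121)),('open',(73,231),(14,259),(83,298),(109.5,178.5))]:
    B=f(*b,.016);r=(f(*r1,.008)+f(*r2,.008))/2;J=f(*j,.008);q=J-r
    print(n,B.round(4),np.degrees(np.arctan2(q[1],q[0])).round(1), ((B-[.5734,-.1113,0])@np.array([[.976,.216],[.216,-.976],[0,0]])).round(4))
E
```

```text
shut [ 0.5734 -0.1096  0.016 ] 12.8 [ 0.0004 -0.0017]
open [0.4921 0.0964 0.016 ] -25.4 [-0.0345 -0.2203]
```

```bash
python3 -m pendant '[[[0,-0.0013,0.028,0,0,0],[0,0,0.028,0,0,0],[0,0,0.028,0,0,0],[0,0,0.028,0,0,0],[0,0,0.02,0,0,0],[0,0,0.011,0,0,0],[0,0,0.004,0,0,0],[0,0,0,0,0,0],[0,0,0,0,0,0]]]' -1 60; python3 -m pendant '[[[0,0,0,0,0,0],[0,0,0,0,0,0],[0,0,0,0,0,0],[0,0,0,0,0,0],[0,0,0,0,0,0],[0,0,0,0,0,0],[0,0,0,0,0,0],[0,0,0,0,0,0],[0,0,0,0,0,0],[0,0,0,0,0,0]]]' 1 60
```

```text
time_s: 2.9
tool_pos: [0.5744, -0.1099, 0.0074]
tcp_rot: [0.0, 0.994, 0.109, 0.001]
force: [0.3, 0.4, 0.6]
grip_width: 0.0857
gripper_force: 0.0
time_s: 3.9
tool_pos: [0.5739, -0.1095, 0.0067]
tcp_rot: [0.0, 0.994, 0.109, 0.0]
force: [-1.4, 1.4, 4.5]
grip_width: 0.0149
gripper_force: 58.7
```

```bash
python3 -m pendant '[[[0,0,-0.01,0,0,0],[0,0,-0.02,0,0,0],[0,0,-0.02,0,0,0],[0,0,-0.02,0,0,0],[0,0,-0.01,0,0,0],[0,0,0,0,0,0],[0,0,0,0,0,0]]]' 1 60
python3 - <<'E'
from h import *
wrist('w2')
E
```

```text
time_s: 4.6
tool_pos: [0.5733, -0.1094, 0.0857]
tcp_rot: [-0.0, 0.994, 0.109, -0.0]
force: [-0.3, 0.2, -1.4]
grip_width: 0.0146
gripper_force: 58.6
```

View pics/w2.png

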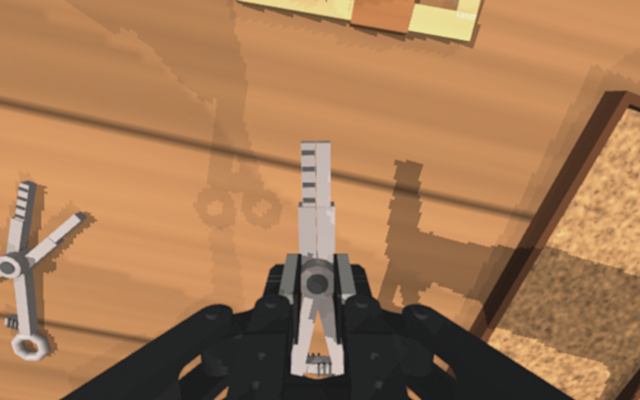

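```bash
python3 - <<'E'
from h import *
c,T,s=wrist()
p=np.array(s['tool_pos']); 
M=R.from_quat(s['tcp_rot'],scalar_first=True).as_matrix()
for t in (-8,-4,0,4,8):
    w=p+[0,0,.0013]+M@np.array([.062*np.cos(np.radians(t)),0,-.062*np.sin(np.radians(t))])
    q=np.linalg.inv(T)@np.r_[w,1]; print(t,c['cx']-c['fx']*q[0]/q[2],c['cy']+c['fy']*q[1]/q[2])
E
python3 -m pendant '[[[0,0,0,0,0,0.134],[0,0,0,0,0,0.134],[0,0,0,0,0,0.134],[0.0038,0.028,0,0,0,0],[0.0038,0.028,0,0,0,0],[0.0038,0.028,0,0,0,0],[0.0038,0.028,0,0,0,0],[0.0038,0.028,0,0,0,0],[0.0038,0.028,0,0,0,0],[0.0038,0.028,0,0,0,0],[0.0038,0.028,0,0,0,0],[0,0,0,0,0,0],[0,0,0,0,0,0],[0,0,0,0,0,0]]]' 1 60
python3 - <<'E'
from h import *
wrist('w3')
E
```

```text
-8 318.8189497407235 139.77201549313838
-4 318.87421894091557 139.87276356100205
0 318.9320206145958 140.71648204955017
4 318.9921885482768 142.36573586150084
8 319.0544956015984 144.88298024699944
time_s: 6.1
tool_pos: [0.5818, -0.3342, 0.0854]
tcp_rot: [-0.001, 0.999, -0.049, -0.001]
force: [0.5, -0.2, -1.3]
grip_width: 0.0152
gripper_force: 58.7
```

View pics/w3.png

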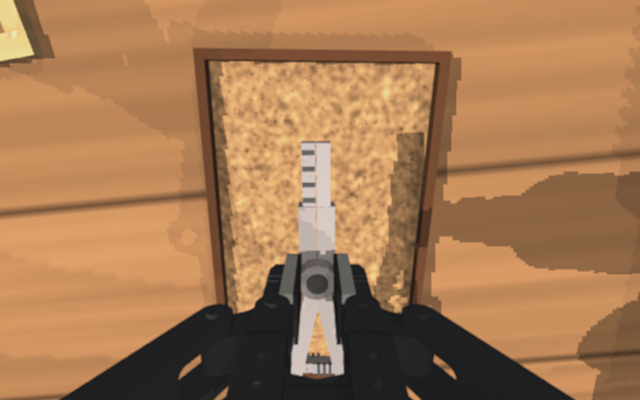

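The forceps are centred and aligned over the tray (tip at (316,142), tray rim from x=195 to 450), so I'll lower them.

```bash
python3 -m pendant '[[[0,0,0.015,0,0,0],[0,0,0.02,0,0,0],[0,0,0.018,0,0,0],[0,0,0.008,0,0,0],[0,0,0.005,0,0,0],[0,0,0.003,0,0,0],[0,0,0.001,0,0,0],[0,0,0,0,0,0],[0,0,0,0,0,0],[0,0,0,0,0,0]]]' 1 60
```

```text
time_s: 7.15
tool_pos: [0.5823, -0.3356, 0.0169]
tcp_rot: [0.0, 0.999, -0.049, 0.0]
force: [-0.3, 0.9, -0.8]
grip_width: 0.0147
gripper_force: 58.7
```

```bash
python3 -m pendant '[[[0,0,0.001,0,0,0],[0,0,0.001,0,0,0],[0,0,0,0,0,0],[0,0,0,0,0,0],[0,0,0,0,0,0]]]' 1 60; python3 -m pendant '[[[0,0,0.0005,0,0,0],[0,0,0.0005,0,0,0],[0,0,0,0,0,0],[0,0,0,0,0,0],[0,0,0,0,0,0]]]' 1 60
```

```text
time_s: 7.65
tool_pos: [0.5821, -0.3354, 0.0143]
tcp_rot: [0.0, 0.999, -0.049, 0.0]
force: [0.1, 0.1, -0.8]
grip_width: 0.0146
gripper_force: 58.7
time_s: 8.15
tool_pos: [0.5822, -0.3354, 0.0137]
tcp_rot: [0.0, 0.999, -0.049, 0.0]
force: [-1.3, 1.1, 3.7]
grip_width: 0.0147
gripper_force: 59.0
```

Contact. Next I'll release and lift.

```bash
python3 -m pendant '[[[0,0,0,0,0,0],[0,0,0,0,0,0],[0,0,0,0,0,0],[0,0,0,0,0,0],[0,0,0,0,0,0],[0,0,0,0,0,0]]]' 0.2 ; python3 -m pendant '[[[0,0,-0.01,0,0,0],[0,0,-0.03,0,0,0],[0,0,-0.04,0,0,0],[0,0,-0.04,0,0,0],[0,0,-0.02,0,0,0],[0,0,0,0,0,0],[0,0,0,0,0,0]]]' -1
python3 - <<'E'
from h import *
wrist('w4')
E
```

```text
time_s: 8.75
tool_pos: [0.5821, -0.3354, 0.0132]
tcp_rot: [0.0, 0.999, -0.049, -0.0]
force: [-0.6, -0.2, 0.8]
grip_width: 0.0343
gripper_force: 0.0
time_s: 9.45
tool_pos: [0.582, -0.3353, 0.1535]
tcp_rot: [0.0, 0.999, -0.049, 0.0]
force: [0.3, -0.1, 0.1]
grip_width: 0.0853
gripper_force: 0.0
```

View pics/w4.png

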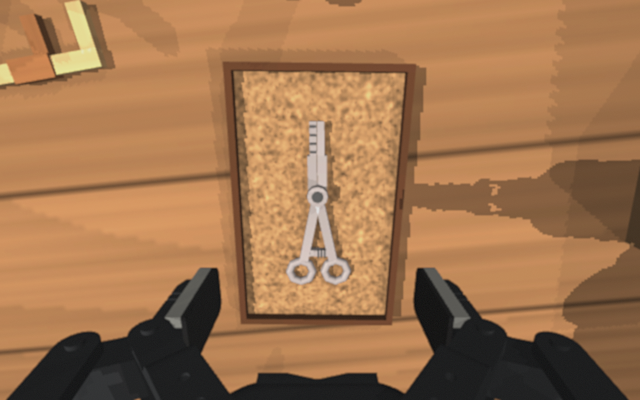

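The shut forceps lie flat and centred in the tray (boss at (317,198), clear of all rims). Now for the open pair.

```bash
python3 -m pendant '[[[0,0,0,0,0,0.1467],[0,0,0,0,0,0.1467],[0,0,0,0,0,0.1467],[-0.0242,-0.0319,0,0,0,0],[-0.0242,-0.0319,0,0,0,0],[-0.0242,-0.0319,0,0,0,0],[-0.0242,-0.0319,0,0,0,0],[-0.0242,-0.0319,0,0,0,0],[-0.0242,-0.0319,0,0,0,0],[-0.0242,-0.0319,0,0,0,0],[-0.0242,-0.0319,0,0,0,0],[-0.0242,-0.0319,0,0,0,0],[-0.0242,-0.0319,0,0,0,0],[-0.0242,-0.0319,0,0,0,0],[0,0,0,0,0,0],[0,0,0,0,0,0],[0,0,0,0,0,0]]]' -1
python3 - <<'E'
from h import *
c,T,s=wrist('w5'); np.savez('w5.npz',T=T,k=[c['fx'],c['fy'],c['cx'],c['cy']])
E
```

```text
time_s: 11.2
tool_pos: [0.4921, 0.0949, 0.1525]
tcp_rot: [0.0, 0.975, -0.22, -0.001]
force: [1.1, -0.6, -0.4]
grip_width: 0.0854
gripper_force: 0.0
```

View pics/w5.png

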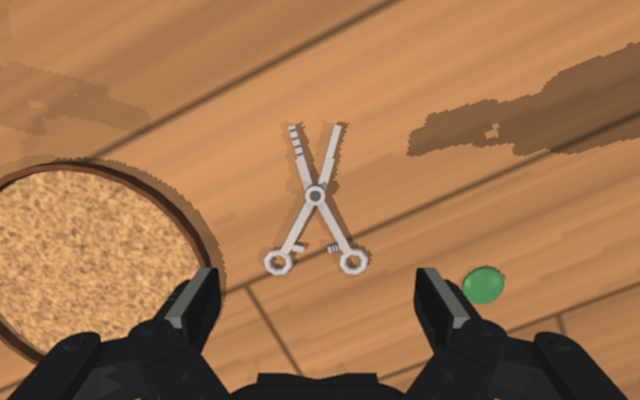

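The open boss is at (315,196), with symmetric rings at (278,262) and (353,262), so yaw is right. I'll nudge about 1.5 mm in −y, descend and grip.

```bash
python3 -m pendant '[[[0,-0.0015,0.028,0,0,0],[0,0,0.028,0,0,0],[0,0,0.028,0,0,0],[0,0,0.028,0,0,0],[0,0,0.02,0,0,0],[0,0,0.01,0,0,0],[0,0,0.004,0,0,0],[0,0,0,0,0,0],[0,0,0,0,0,0]]]' -1 60; python3 -m pendant '[[[0,0,0,0,0,0],[0,0,0,0,0,0],[0,0,0,0,0,0],[0,0,0,0,0,0],[0,0,0,0,0,0],[0,0,0,0,0,0],[0,0,0,0,0,0],[0,0,0,0,0,0],[0,0,0,0,0,0],[0,0,0,0,0,0]]]' 1 60;  python3 -m pendant '[[[0,0,-0.01,0,0,0],[0,0,-0.02,0,0,0],[0,0,-0.02,0,0,0],[0,0,-0.02,0,0,0],[0,0,-0.01,0,0,0],[0,0,0,0,0,0],[0,0,0,0,0,0]]]' 1 60
```

```text
time_s: 12.15
tool_pos: [0.4936, 0.0969, 0.0081]
tcp_rot: [-0.0, 0.975, -0.22, 0.001]
force: [-0.4, -0.1, -0.1]
grip_width: 0.0853
gripper_force: 0.0
time_s: 13.15
tool_pos: [0.493, 0.0971, 0.008]
tcp_rot: [0.0, 0.976, -0.22, 0.0]
force: [-2.4, -0.4, 6.9]
grip_width: 0.0147
gripper_force: 78.7
time_s: 13.85
tool_pos: [0.4925, 0.0971, 0.0869]
tcp_rot: [0.0, 0.976, -0.22, -0.0]
force: [-0.2, 0.7, -0.4]
grip_width: 0.0143
gripper_force: 69.6
```

```bash
python3 -m pendant '[[[-0.0088,-0.0268,0,0,0,0],[-0.0088,-0.0268,0,0,0,0],[-0.0088,-0.0268,0,0,0,0],[-0.0088,-0.0268,0,0,0,0],[-0.0088,-0.0268,0,0,0,0],[-0.0088,-0.0268,0,0,0,0],[-0.0088,-0.0268,0,0,0,0],[-0.0088,-0.0268,0,0,0,0],[0,0,0,0,0,0],[0,0,0,0,0,0],[0,0,0,0,0,0]]]' 1 60
python3 - <<'E'
from h import *
wrist('w6')
E
```

```text
time_s: 14.95
tool_pos: [0.5208, 0.3199, 0.0863]
tcp_rot: [0.001, 0.975, -0.22, -0.001]
force: [0.5, -0.3, -1.6]
grip_width: 0.0149
gripper_force: 69.6
```

View pics/w6.png

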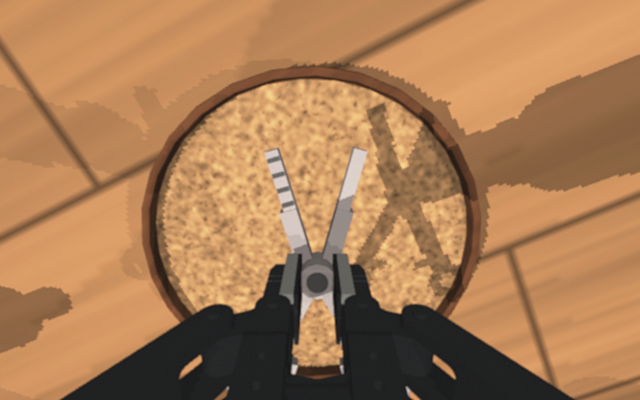

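The open forceps hang centred over the dish (boss at (317,282), rim spanning x=145–480). Lowering.

```bash
python3 -m pendant '[[[0,0,0.015,0,0,0],[0,0,0.02,0,0,0],[0,0,0.018,0,0,0],[0,0,0.008,0,0,0],[0,0,0.005,0,0,0],[0,0,0.003,0,0,0],[0,0,0.001,0,0,0],[0,0,0,0,0,0],[0,0,0,0,0,0],[0,0,0,0,0,0]]]' 1 60;python3 -m pendant '[[[0,0,0.001,0,0,0],[0,0,0,0,0,0],[0,0,0,0,0,0],[0,0,0,0,0,0]]]' 1 60
```

```text
time_s: 16.0
tool_pos: [0.5215, 0.3211, 0.0177]
tcp_rot: [-0.0, 0.976, -0.22, 0.0]
force: [0.8, -0.4, -0.5]
grip_width: 0.0142
gripper_force: 69.6
time_s: 16.4
tool_pos: [0.5214, 0.3211, 0.0164]
tcp_rot: [-0.0, 0.976, -0.22, 0.0]
force: [-0.9, 0.5, -0.0]
grip_width: 0.0145
gripper_force: 71.7
```

```bash
python3 -m pendant '[[[0,0,0.0007,0,0,0],[0,0,0,0,0,0],[0,0,0,0,0,0],[0,0,0,0,0,0]]]' 1 60;python3 -m pendant '[[[0,0,0.0007,0,0,0],[0,0,0,0,0,0],[0,0,0,0,0,0],[0,0,0,0,0,0]]]' 1 60
```

```text
time_s: 16.8
tool_pos: [0.5213, 0.3211, 0.0156]
tcp_rot: [-0.0, 0.976, -0.22, 0.0]
force: [-1.4, 1.0, 1.6]
grip_width: 0.0141
gripper_force: 73.7
time_s: 17.2
tool_pos: [0.5213, 0.3211, 0.0152]
tcp_rot: [-0.0, 0.976, -0.22, 0.0]
force: [-1.9, 1.4, 4.7]
grip_width: 0.0141
gripper_force: 75.8
```

```bash
python3 -m pendant '[[[0,0,0,0,0,0],[0,0,0,0,0,0],[0,0,0,0,0,0],[0,0,0,0,0,0],[0,0,0,0,0,0],[0,0,0,0,0,0]]]' 0.2 ; python3 -m pendant '[[[0,0,-0.01,0,0,0],[0,0,-0.03,0,0,0],[0,0,-0.04,0,0,0],[0,0,-0.04,0,0,0],[0,0,-0.02,0,0,0],[0,0,0,0,0,0],[0,0,0,0,0,0],[0,0,0,0,0,0]]]' -1
python3 - <<'E'
from h import *
wrist('w7')
E
```

```text
time_s: 17.8
tool_pos: [0.5213, 0.3209, 0.0147]
tcp_rot: [0.0, 0.976, -0.22, -0.0]
force: [0.5, -0.3, 0.6]
grip_width: 0.0341
gripper_force: 0.0
time_s: 18.6
tool_pos: [0.5205, 0.3206, 0.1534]
tcp_rot: [0.001, 0.976, -0.22, -0.001]
force: [-0.2, 0.5, -0.1]
grip_width: 0.0853
gripper_force: 0.0
```

View pics/w7.png

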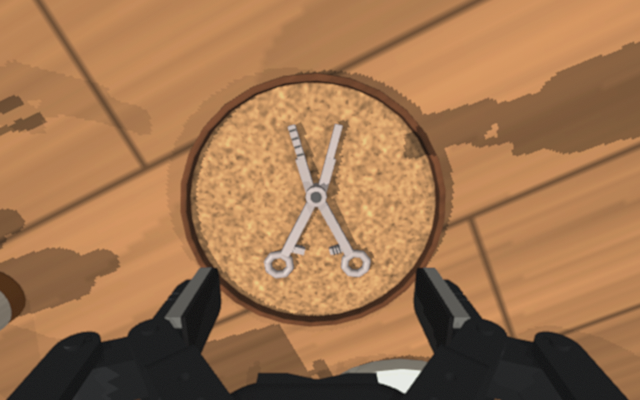

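The open forceps lie flat in the dish (boss at (316,197)), clear of the rim.

```bash
python3 -c "
from rig import env
print(env.finish_job())"
```

```text
the job is handed in; nothing more can be done
None
```

The shut forceps lie flat in the oblong tray and the open forceps lie flat in the round dish, both clear of the rims in the last wrist pictures; I handed the job in at about 18.6 s, and no verdict was returned.

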